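# Dock and pin an inverter module on the test bench

### The arm

A 7-joint arm with a two-finger parallel gripper is mounted at the origin on the work surface. World frame = base frame: x ahead of the robot, y to its left, z up, the work surface at z = 0. Lengths are in m, angles in degrees, forces in N, time in s.
With the tool pointing down it reaches from about 0.425 to 0.875 m from the base axis. Payload 4.7 kg.
Tool frame: the origin (TCP) lies on the centre line of the jaws, within the pads' length; the fingertips stand 17 mm ahead of it and the grasp point (between the pads) lies 2 mm behind it; z points along the fingers, y is the line along which they close (so a half turn about z gives the same grasp; the last joint's range is limited). The gripper opens to 87 mm and grips with 3 to 60 N. Pads are 19 mm wide; open, the fingers measure 117 mm over their backs; the gripper's body (75 mm by 190 mm) begins 51 mm behind the grasp point.
Start: joints at [64.292, 18.392, -4.016, 83.108, 1.295, 78.541, -3.26], TCP at [0.29, -0.582, 0.24] pointing down, gripper open.
Joint ranges: [-163.93, 163.93], [-17.29, 119.83], [-79.2, 71.16], [3.27, 140.29], [-89.18, 269.18], [5.43, 117.66], [-154.24, 154.24]. Speed limits (degrees/s): [147.25, 147.25, 180, 180, 180, 180, 180].

### API

Orientations are given as [roll, pitch, yaw] about the fixed x, y, z axes, in that order (R = Rz(yaw) Ry(pitch) Rx(roll)).
In Python, from cell import env, read_camera gives the robot as it stands.
- The arm moves only by the shell command python3 -m jog 'ROWS' [FORCE]. ROWS is JSON, a list of rows, each a list of 5 numbers: the opening, from 0 (shut) to 1 (fully open), then the shift along the tool's x, y, z each as a share of 0.02 m, from -1 to 1, then the turn about the tool's z as a share of 45 degrees, from -1 to 1. In form: [[gripper, x, y, z, yaw], ...]. A call has 1 to 12 rows; each row shifts and turns the commanded pose from where the row before left it, along the tool's axes as they then stand; what a row does not reach is not made up. A row lasts 1/12 s, in which the tool goes at most 41.7 mm and 7.16 degrees, less where a joint would pass 70% of its speed; a pose out of reach is approached as far as the arm can. A call with a number of a shift or a turn outside -1 to 1 is refused whole. A call with a gripper value outside its range is refused whole. The fingers move at their own pace and stop on an object; FORCE is the grip in N (left out, the last holds). Time passes only in rows, so rows that do not move let the fingers close. It gives the time, the measured TCP pose, the force, the opening and the grip force at its end, in the units of the state.
- env.get_obs(): the state, without advancing time (a new reading comes with each control period).
- read_camera(name): name is "side" or "top"; returns a dict with "color" (420x560x3 uint8, red, green, blue), "range_z" (420x560 float32, m along the optical axis (not along the pixel's ray), 0 where there is no reading), "mtx" (3x3 intrinsics, pixels), "world_from_camera" (4x4, takes a point from camera to world coordinates). Camera axes: x right, y down, z forward; pixel columns grow to the right and rows downward; lengths in m; the calibration is good to about 2 mm. A picture is of the moment at which its call begins.
- env.sign_off(): hands the job in; it is judged then, once.
The state is a dict: "time_s": time; "qpos": joint angles; "joint_velocities": joint speeds; "effort": joint torques, N m; "tool_pos": TCP position; "tool_rot": TCP orientation; "force": force on the tool from outside, world axes, zero at the start; "wrist_torque": the same for the moment, N m; "grip_width": finger opening in m; "grasp_force": force on a finger pad.
Only numpy, scipy, OpenCV 4.12 (cv2) and the standard library are available. Lean on these libraries where they do the work, as an engineer would, in place of code of your own. Each camera call takes 0.05 s, during which the arm holds its last target. There are 200 camera calls.

### The job

The yellow spacer keeps the inverter module's sliding tray away from the test connector: first lift it out and put it back, standing, in the holder with the yellow label. Then slide the tray fully home against the connector by its orange bar, and lock it by taking the red-headed pin from the rack and inserting it through the eyelet of the tray's lug into the bracket below until its head sits on the lug. Leave the other pins and the green spacer where they are.

Things in the scene. Friction and masses are not known exactly. Their poses are not given: they have to be found in the camera images.
- dock: Fixed docking fixture, aluminium base plate 12 mm thick. Origin on the table under the tray's slide centre line; +y runs along the slide (the tray closes towards -y), +x is the side of the lock bracket, z up. The plate spans x -75 to 115, y -180 to 175 mm. Grey connector block: x -50 to 50, y -165 to -120, top 82 mm.
- tray (a joint): Slide of the tray in the dock, m: 0 = fully home at the connector (hard stop), grows as the tray is drawn out along the dock's +y, at most 0.08; starts 0.065 to 0.075. Light friction (about 3 N), stays where left. Carries a black finned inverter module (88 x 140 mm, top 91 mm above the table); home, its faces lie at dock y -115 and +25 mm.
- tray_bar (a point): Centre of the orange grip bar on the tray: 84 mm along dock x, 14 mm thick along dock y, 16 mm high, centre 84 mm above the table (top 92); on two posts at its ends, 60 mm below it clear. The module's face is 43 mm from the bar's near side on -y. Axes as the dock's.
- lug_hole (a point): Centre of the eyelet at the top face of the tray's steel lug (50 x 44 mm, 10 mm thick, top 76 mm above the table): vertical through hole of 17 mm diameter. Moves with the tray; axes as the dock's. At tray home it is exactly above bracket_hole, 14 mm higher. The module's side is 44 mm away on its -x side.
- bracket_hole (a point): Centre of the mouth of the fixed dark steel bracket's vertical hole, 17 mm diameter, 50 mm deep, mouth 62 mm above the table; at (88, -20) mm in the dock frame.
- spacer_yellow: Loose yellow spacer block, 36 x 55 x 80 mm (x, y, z), 0.2 kg, standing upright on the dock plate (12 mm above the table) between connector block and module. Origin at the centre of its underside, z up; y runs roughly along the slide.
- holder_yellow: Fixed open grey holder with a yellow label (on its sides and as a 12 mm high tab on its +y side), the yellow spacer's own place: outside 56 x 75 x 35 mm (x, y, z), inside 46 x 65 mm, inner floor 5 mm above the table. Origin at the centre of its underside; a spacer stands in it with its 55 mm side along the holder's y.
- holder_green: The same holder with a green label; holds the green spacer.
- holder_blue: The same holder with a blue label; empty, not for the yellow spacer.
- spacer_green: Green spacer, same size as the yellow, standing in the green holder: leave alone. Origin at the centre of its underside.
- pin_rack: Fixed light grey rack block 190 x 55 x 66 mm (x, y, z), origin at the centre of its underside, with three vertical through holes (17 mm) in a row along its x, 60 mm apart. A pin hangs by its head in each.
- pin_red: Red-headed lock pin, 95 mm long, 0.11 kg, upright in the rack: steel shank 14 mm diameter, 60 mm long, with a 9 mm tapered nose, then a cylindrical red head 28 mm diameter, 35 mm high. Origin at the tip of the nose, z up along the pin; in the rack the origin is 6 mm above the table.
- pin_red_seat (a point): Centre of the underside of the red pin's head, 60 mm above its tip; it comes to lie on lug_hole when seated.
- pin_black: Black-headed pin of the same shape in the rack: leave alone. Origin at its tip.
- pin_blue: Blue-headed pin of the same shape in the rack: leave alone. Origin at its tip.
There are look-alikes about, which are no part of the job. Of the things that look like the spacer_yellow, the middle-sized one is meant.

How it is judged (in metres and radians):
On the way, in this order (a step that is already met when the one before it is completed fails the run):
1. the yellow spacer stands in the holder with the yellow label, let go (horizontal distance between spacer_yellow and holder_yellow below 0.009 m and z of spacer_yellow in the frame of holder_yellow below 0.009 m and angle between spacer_yellow's own z axis and vertical below 0.12 rad and contact force between spacer_yellow and the fingers below 0.3 N), for 0.2 s.
2. the tray is fully home (value of joint tray below 0.003 m), for 0.2 s.
At the end, for the whole second after the job is handed in: Yellow spacer at rest upright on the floor of the yellow holder (within 9 mm of its centre); tray within 3 mm of home; red pin at rest through lug and bracket: within 4 mm of the holes' axes, tip 38 mm or more deep, head within 5 mm of the lug (horizontal distance between spacer_yellow and holder_yellow below 0.009 m and z of spacer_yellow in the frame of holder_yellow below 0.009 m and angle between spacer_yellow's own z axis and vertical below 0.12 rad and value of joint tray below 0.003 m and horizontal distance between pin_red and bracket_hole below 0.004 m and z of pin_red in the frame of bracket_hole below -0.038 m and horizontal distance between pin_red_seat and lug_hole below 0.004 m and z of pin_red_seat in the frame of lug_hole below 0.005 m and angle between pin_red's own z axis and vertical below 0.09 rad and linear speed of each of pin_red, spacer_yellow below 0.02 m/s); the robot touches nothing.
It fails at once if the black or the blue pin is moved by more than 30 mm (distance of any of pin_black, pin_blue from where it was at the start of the episode above 0.03 m).
It fails at once if the green spacer is moved by more than 30 mm (distance of spacer_green from where it was at the start of the episode above 0.03 m).
It also fails if it takes over 67 s, if anything falls off the work surface, if the arm or the gripper's body presses on something with over 40 N, if the wrist force passes 120 N, or if a joint passes its speed limit or range.

## Working session

There is one attempt and no reset: what is moved stays moved. The work goes in short steps, Python scripts to look and compute and a shell command to move; the robot and the scene stay as the last step left them, time stands still between calls to the robot, and variables do not carry over. Pictures are saved under pics/ and viewed, at most 10 in all, crops included, and the job is handed in when it is done.

```bash
mkdir -p pics; ls; cat > h.py <<'E'
import numpy as np, cv2
from cell import env, read_camera
def save(c,n): cv2.imwrite('pics/'+n, c['color'][...,::-1])
def cloud(c):
    h,w=c['range_z'].shape; K=c['mtx']; z=c['range_z']
    u,v=np.meshgrid(np.arange(w),np.arange(h))
    P=np.stack([(u-K[0,2])/K[0,0]*z,(v-K[1,2])/K[1,1]*z,z],-1)
    T=c['world_from_camera']; W=P@T[:3,:3].T+T[:3,3]; W[z==0]=np.nan
    return W
E
python3 - <<'E'
from h import *
for n in('top','side'):
    c=read_camera(n); save(c,n+'0.png'); np.savez(n+'0.npz',**c); print(c['mtx'],c['world_from_camera'])
o=env.get_obs(); print({k:np.round(v,3) for k,v in o.items()})
E
```

```text
pics
[[418.96817871   0.         284.44316331]
 [  0.         418.96817871 213.10164762]
 [  0.           0.           1.        ]] [[-0.00303245 -0.9970414   0.07680658  0.49111795]
 [-0.99970995  0.00485769  0.02358835 -0.05476469]
 [-0.02389166 -0.07671278 -0.99676694  0.958712  ]
 [ 0.          0.          0.          1.        ]]
[[466.90028959   0.         285.110194  ]
 [  0.         466.90028959 209.09989911]
 [  0.           0.           1.        ]] [[ 0.91191253 -0.23604892  0.33570292  0.11383044]
 [-0.41016266 -0.4973377   0.76447486 -1.0119405 ]
 [-0.01349574 -0.834827   -0.55034693  0.77816618]
 [ 0.          0.          0.          1.        ]]
{'time_s': np.float64(0.1), 'qpos': array([64.292, 18.434, -4.016, 83.168,  1.297, 78.542, -3.261]), 'joint_velocities': array([ 0.014, -0.083,  0.023, -0.057,  0.046,  0.056,  0.091]), 'effort': array([-0.0000e+00, -4.9257e+01, -4.0600e-01, -3.1340e+01, -6.4000e-02,
        4.0000e-02,  0.0000e+00]), 'tool_pos': array([ 0.29 , -0.581,  0.239]), 'tool_rot': array([-1.79901e+02,  7.00000e-03,  2.65170e+01]), 'force': array([ 0.447,  0.386, -0.008]), 'wrist_torque': array([-0.019,  0.009, -0.049]), 'grasp_force': np.float64(0.0), 'grip_width': np.float64(0.087)}
```

View pics/top0.png

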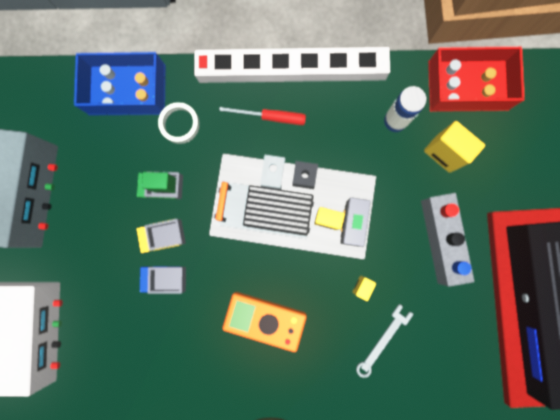

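View pics/side0.png

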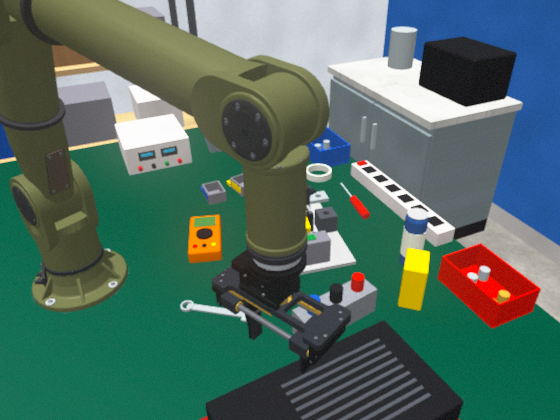

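The top view shows three yellow candidates: a large block at (455,147), a middle one in the dock between module and connector at (330,217), and a small cube at (365,289). I choose (330,217). The yellow-label holder is at (160,236), the orange bar at (222,202), the lug at (272,170), the bracket at (305,175) and the red pin at (451,210). In the side view the arm hides the dock.

```bash
cat > m.py <<'E'
from h import *
def comp(W,mask,box,name):
    m=np.zeros_like(mask); x0,y0,x1,y1=box; m[y0:y1,x0:x1]=mask[y0:y1,x0:x1]
    n,l,s,ce=cv2.connectedComponentsWithStats(m.astype(np.uint8))
    if n<2: print(name,'none'); return
    i=1+np.argmax(s[1:,4]); P=W[l==i]; P=P[~np.isnan(P[:,0])]
    r=cv2.minAreaRect((P[:,:2]*1000).astype(np.float32))
    print(name,'px',np.round(ce[i]),s[i,4],'med',np.round(np.median(P,0)*1e3,1),'zr',np.round(np.percentile(P[:,2],[5,95])*1e3),'rect',np.round(r[0],1),np.round(r[1],1),round(r[2],1))
    return P
E
python3 - <<'E'
from m import *
c=dict(np.load('top0.npz')); W=cloud(c); hsv=cv2.cvtColor(c['color'],cv2.COLOR_RGB2HSV); H,S,V=[hsv[...,i].astype(int) for i in range(3)]
Z=W[...,2]*1e3
yel=(abs(H-28)<6)&(S>130)&(V>120)
print('table z',np.nanmedian(Z[330:400,200:230]))
comp(W,yel&(Z>82),(305,195,348,240),'spacer top')
comp(W,yel,(305,195,348,240),'spacer all')
comp(W,yel,(430,110,500,180),'big'); comp(W,yel,(350,270,380,305),'small')
comp(W,(H>5)&(H<20)&(S>130)&(Z>78),(205,170,240,230),'bar')
comp(W,(Z>68)&(Z<82),(255,145,292,190),'lug')
comp(W,(Z>54)&(Z<68),(285,155,325,195),'bracket')
comp(W,(Z>70)&(Z<90),(338,190,378,250),'conn')
comp(W,(Z>6)&(Z<18),(200,145,385,265),'plate')
comp(W,((H<8)|(H>172))&(S>130)&(Z>92),(430,190,475,230),'red')
comp(W,(V<60)&(Z>92),(430,220,475,255),'black')
comp(W,(Z>92)&(H>95)&(H<125)&(S>100),(440,250,480,285),'blue')
comp(W,(Z>58)&(Z<72),(415,185,480,290),'rack')
comp(W,(Z>26)&(Z<45),(130,215,190,255),'holderY')
comp(W,yel,(130,215,190,255),'tabY')
comp(W,(Z>26)&(Z<45),(130,262,190,298),'holderB')
comp(W,(Z>26)&(Z<45),(130,168,190,205),'holderG')
a=c['color'][140:270,200:385][...,::-1]; b=c['color'][160:310,120:200][...,::-1]
cv2.imwrite('pics/crop1.png',cv2.resize(a,None,fx=4,fy=4,interpolation=cv2.INTER_CUBIC))
E
```

```text
table z -1.4417780896145427
spacer top px [324. 223.] 53 med [ 534.9 -114.4   88.9] zr [84. 92.] rect [ 537.2 -116.2] [52.7 23.5] 44.6
spacer all px [324. 223.] 53 med [ 534.9 -114.4   88.9] zr [84. 92.] rect [ 537.2 -116.2] [52.7 23.5] 44.6
big px [456. 146.] 1678 med [ 694.5 -390.1  111.9] zr [ 19. 116.] rect [ 713.5 -423.6] [101.2 111.4] 48.4
small px [364. 287.] 177 med [ 401.3 -199.4   56. ] zr [-1. 62.] rect [ 394.4 -210.5] [42.7 47.4] 63.3
bar px [221. 201.] 221 med [584.2  97.8  90.4] zr [88. 93.] rect [584.3  98. ] [13.5 77.7] 81.2
lug px [272. 172.] 588 med [645.8  -7.5  74.7] zr [72. 77.] rect [649.1  -7.8] [44.1 65.6] 80.9
bracket px [305. 174.] 495 med [645.1 -78.2  60.7] zr [58. 63.] rect [645.6 -77.9] [49.8 50.8] 80.9
conn px [356. 222.] 1044 med [ 539.3 -184.4   80.8] zr [77. 84.] rect [ 540.5 -181.9] [ 51.5 100.1] 81.1
plate px [299. 205.] 5945 med [602.7 -97.6  10.7] zr [ 8. 14.] rect [581.3 -50.1] [354.8 190.1] 81.1
red px [451. 210.] 147 med [ 562.1 -373.7   99.8] zr [ 96. 102.] rect [ 563.  -375.1] [24.3 26.9] 18.2
black px [456. 238.] 66 med [ 505.  -385.5   99.2] zr [ 95. 102.] rect [ 502.  -383.8] [23.9 20. ] 82.4
blue px [463. 268.] 157 med [ 444.5 -393.8   99.6] zr [ 96. 102.] rect [ 444.6 -396.1] [27.3 24.2] 88.7
rack px [450. 240.] 1839 med [ 499.2 -380.5   64.7] zr [62. 67.] rect [ 502.7 -386.1] [190.   57.1] 9.7
holderY px [163. 235.] 316 med [515.1 238.3  33.2] zr [28. 36.] rect [515.8 238.1] [57.8 76.6] 11.7
tabY px [141. 240.] 189 med [504.4 293.9  10.2] zr [-2. 13.] rect [505.8 296.3] [60.6 22.4] 13.6
holderB px [165. 281.] 339 med [413.5 232.8  32.9] zr [27. 36.] rect [415.7 231.5] [56.9 76.2] 0.0
holderG px [167. 189.] 269 med [612.  218.1  33. ] zr [27. 41.] rect [627.5 242.9] [76.3 56.9] 87.4
```

View pics/crop1.png

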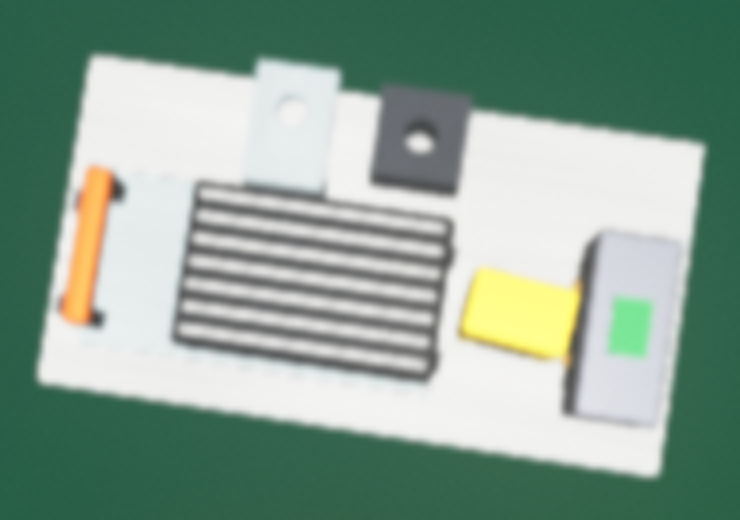

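The crop confirms the choice: the middle yellow block stands between connector and module, slightly turned. Lug and bracket eyelets are clear. Next I cast rays onto the known heights.

```bash
cat >> h.py <<'E'
def ray(c,uv,z):
    uv=np.asarray(uv,float).reshape(-1,2); K=c['mtx']; T=c['world_from_camera']
    d=np.c_[(uv[:,0]-K[0,2])/K[0,0],(uv[:,1]-K[1,2])/K[1,1],np.ones(len(uv))]@T[:3,:3].T
    return T[:3,3]+d*((z-T[2,3])/d[:,2])[:,None]
def big(m,box):
    x0,y0,x1,y1=box; q=np.zeros(m.shape,np.uint8); q[y0:y1,x0:x1]=m[y0:y1,x0:x1]
    cs,_=cv2.findContours(q,cv2.RETR_EXTERNAL,cv2.CHAIN_APPROX_NONE)
    return max(cs,key=cv2.contourArea)[:,0]
def rect(c,m,box,z):
    p=big(m,box); r=cv2.minAreaRect((ray(c,p,z)[:,:2]*1e3).astype(np.float32)); return [np.round(v,1) for v in r]
def go(target,yaw=None):
    o=env.get_obs(); p=o['tool_pos']; y=o['tool_rot'][2]
    if yaw is not None: print('turn share total',round(-((yaw-y+180)%360-180)/45,3)); y=yaw
    a=np.radians(y); R=np.array([[np.cos(a),np.sin(a),0],[np.sin(a),-np.cos(a),0],[0,0,-1]])
    print('rows units xyz',np.round(R.T@(np.asarray(target)-p)/.02,2),'at',np.round(p,4),np.round(o['tool_rot'],1))
E
python3 - <<'E'
from h import *
c=dict(np.load('top0.npz')); hsv=cv2.cvtColor(c['color'],cv2.COLOR_RGB2HSV); H,S,V=[hsv[...,i].astype(int) for i in range(3)]
yel=(abs(H-28)<8)&(S>90)&(V>170)
print('spacer',rect(c,yel,(305,195,350,240),.092))
p=big(yel,(305,195,350,240)); print(p[:,0].min(),p[:,0].max(),p[:,1].min(),p[:,1].max())
for z,n,m,b in((.101,'red',((H<8)|(H>172))&(S>130),(438,198,465,220)),(.101,'blue',(H>95)&(H<125)&(S>100),(450,258,475,278))):
    print(n,rect(c,m,b,z))
hy=cv2.cvtColor(c['color'],cv2.COLOR_RGB2GRAY)
print('holder tab',rect(c,yel,(130,215,190,255),.04))
go([.54,-.13,.24],81)
E
```

```text
spacer [array([ 547.3, -127.7]), array([56.5, 38.7]), np.float64(75.5)]
315 344 208 229
red [array([ 561.9, -370.6]), array([34.5, 24.5]), np.float64(89.7)]
blue [array([ 444.6, -391.7]), array([36.2, 24. ]), np.float64(89.9)]
holder tab [array([505.1, 281.5]), array([56.9, 18.4]), np.float64(11.6)]
turn share total -1.211
rows units xyz [24.24  8.82 -0.07] at [ 0.2899 -0.5812  0.2386] [-179.9    0.    26.5]
```

```bash
python3 -m jog '[[1,0,0,0,-0.136],[1,0,0,0,-0.136],[1,0,0,0,-0.136],[1,0,0,0,-0.136],[1,0,0,0,-0.136],[1,0,0,0,-0.136],[1,0,0,0,-0.136],[1,0,0,0,-0.136]]' && python3 -m jog '[[1,0.9,0.24,0,0],[1,0.9,0.24,0,0],[1,0.9,0.24,0,0],[1,0.9,0.24,0,0],[1,0.9,0.24,0,0],[1,0.9,0.24,0,0],[1,0.9,0.24,0,0],[1,0.9,0.24,0,0],[1,0.9,0.24,0,0],[1,0.9,0.24,0,0],[1,0.9,0.24,0,0],[1,0.9,0.24,0,0]]' && python3 -m jog '[[1,0.9,0.24,0,0],[1,0.9,0.24,0,0],[1,0.9,0.24,0,0],[1,0.9,0.24,0,0],[1,0.9,0.24,0,0],[1,0.9,0.24,0,0],[1,0.9,0.24,0,0],[1,0.9,0.24,0,0],[1,0.9,0.24,0,0],[1,0.9,0.24,0,0],[1,0.9,0.24,0,0],[1,0.9,0.24,0,0]]' && python3 -m jog '[[1,0.9,0.24,0,0],[1,0.9,0.24,0,0],[1,0.9,0.24,0,0],[1,0.9,0.24,0,0],[1,0,0,0,0]]'
python3 -c "
from h import *
go([.5473,-.1277,.072],75.5)
c=read_camera('side'); save(c,'side1.png'); np.savez('side1.npz',**c)"
```

```text
time_s: 0.77
tool_pos: [0.29, -0.5814, 0.2389]
tool_rot: [-180.0, -0.0, 75.8]
force: [-0.2, 1.4, 0.8]
grip_width: 0.0875
grasp_force: 0.0
time_s: 1.77
tool_pos: [0.4002, -0.3859, 0.2391]
tool_rot: [-180.0, -0.0, 75.5]
force: [0.2, 0.4, -0.3]
grip_width: 0.0868
grasp_force: 0.0
time_s: 2.77
tool_pos: [0.5101, -0.1915, 0.2392]
tool_rot: [-180.0, 0.0, 75.5]
force: [0.6, -0.8, 0.3]
grip_width: 0.0868
grasp_force: 0.0
time_s: 3.18
tool_pos: [0.548, -0.1226, 0.2392]
tool_rot: [-180.0, -0.2, 75.8]
force: [-0.2, 0.9, 0.8]
grip_width: 0.0868
grasp_force: 0.0
turn share total 0.007
rows units xyz [-0.26  0.03  8.36] at [ 0.548  -0.1226  0.2392] [-180.    -0.2   75.8]
```

View pics/side1.png

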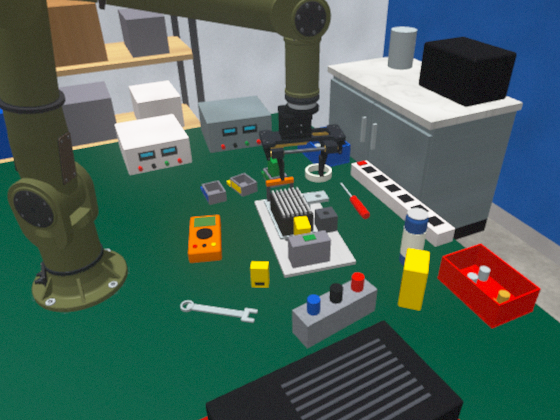

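Side view with the arm out of the way: spacer top at (301,226), red pin (358,283), black (336,292), blue (314,304), yellow holder (243,184), all unobstructed. The arm is over the spacer, so I lower it and grip.

```bash
python3 -m jog '[[1,-0.26,0.03,0.8,0.007],[1,0,0,0.8,0],[1,0,0,0.8,0],[1,0,0,0.8,0],[1,0,0,0.8,0],[1,0,0,0.8,0],[1,0,0,0.8,0],[1,0,0,0.8,0],[1,0,0,0.8,0],[1,0,0,0.8,0],[1,0,0,0.36,0],[1,0,0,0,0]]' 20 && python3 -m jog '[[0.2,0,0,0,0],[0.2,0,0,0,0],[0.2,0,0,0,0],[0.2,0,0,0,0],[0.2,0,0,0,0],[0.2,0,0,0,0],[0.2,0,0,0,0],[0.2,0,0,0,0]]' 20
```

```text
time_s: 4.23
tool_pos: [0.5439, -0.1335, 0.0703]
tool_rot: [-179.8, 0.0, 75.1]
force: [-0.2, -0.0, -0.1]
grip_width: 0.0867
grasp_force: 0.0
time_s: 4.9
tool_pos: [0.546, -0.1327, 0.0724]
tool_rot: [180.0, 0.0, 75.2]
force: [-0.2, -0.5, 0.4]
grip_width: 0.0419
grasp_force: 0.0
```

```bash
python3 -m jog '[[0.2,0.1,0,0,0],[0.2,0.1,0,0,0],[0.2,0,0,0,0],[0.2,0,0,0,0],[0.2,0,0,0,0]]' 20
```

```text
time_s: 5.32
tool_pos: [0.547, -0.1285, 0.0723]
tool_rot: [-180.0, -0.0, 75.2]
force: [0.6, 0.2, 1.0]
grip_width: 0.036
grasp_force: 20.0
```

```bash
python3 -m jog '[[0.2,0,0,-0.5,0],[0.2,0,0,-1,0],[0.2,0,0,-1,0],[0.2,0,0,-1,0],[0.2,0,0,-1,0],[0.2,0,0,-1,0],[0.2,0,0,-0.5,0],[0.2,0,0,0,-0.147],[0.2,0,0,0,-0.147],[0.2,0,0,0,-0.147],[0.2,0,0,0,-0.147]]' && python3 -m jog '[[0.2,0.5,0,0,0],[0.2,0.9,0.11,0,0],[0.2,0.9,0.11,0,0],[0.2,0.9,0.11,0,0],[0.2,0.9,0.11,0,0],[0.2,0.9,0.11,0,0],[0.2,0.9,0.11,0,0],[0.2,0.9,0.11,0,0],[0.2,0.9,0.11,0,0],[0.2,0.9,0.11,0,0],[0.2,0.9,0.11,0,0]]' && python3 -m jog '[[0.2,0.9,0.11,0,0],[0.2,0.9,0.11,0,0],[0.2,0.9,0.11,0,0],[0.2,0.9,0.11,0,0],[0.2,0.9,0.11,0,0],[0.2,0.9,0.11,0,0],[0.2,0.9,0.11,0,0],[0.2,0.9,0.11,0,0],[0.2,0.9,0.11,0,0],[0.2,0.4,0.11,0,0],[0.2,0,0,0,0],[0.2,0,0,0,0]]'
python3 - <<'E'
from m import *
go([.5158,.2381,.067],101.7)
c=read_camera('top'); save(c,'top2.png'); np.savez('top2.npz',**c)
s=read_camera('side'); save(s,'side2.png'); np.savez('side2.npz',**s)
E
```

```text
time_s: 6.23
tool_pos: [0.5465, -0.1287, 0.1921]
tool_rot: [-180.0, -0.0, 102.0]
force: [0.1, 0.4, -2.1]
grip_width: 0.0359
grasp_force: 20.0
time_s: 7.15
tool_pos: [0.5293, 0.0635, 0.1922]
tool_rot: [-180.0, -0.0, 101.4]
force: [0.2, 1.1, -2.0]
grip_width: 0.0362
grasp_force: 20.0
time_s: 8.15
tool_pos: [0.5172, 0.2326, 0.1921]
tool_rot: [-180.0, 0.0, 101.6]
force: [0.6, -0.2, -1.7]
grip_width: 0.0361
grasp_force: 20.0
turn share total -0.002
rows units xyz [ 0.28 -0.01  6.25] at [0.5172 0.2326 0.1921] [-180.     0.   101.6]
```

View pics/side2.png

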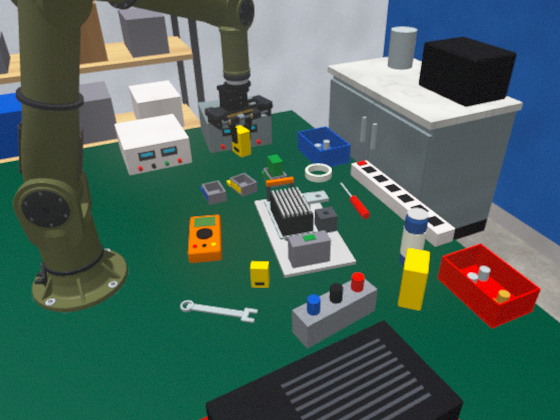

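The spacer hangs upright in the gripper at (241,141), the holder is below at (243,184). The dock is otherwise unchanged. I lower it into the holder.

```bash
python3 -m jog '[[0.2,0.25,0,0,0],[0.2,0,0,0.8,0],[0.2,0,0,0.8,0],[0.2,0,0,0.8,0],[0.2,0,0,0.8,0],[0.2,0,0,0.7,0],[0.2,0,0,0.6,0],[0.2,0,0,0.5,0],[0.2,0,0,0.5,0],[0.2,0,0,0.4,0],[0.2,0,0,0.3,0],[0.2,0,0,0,0]]' && python3 -m jog '[[0.2,0,0,0.05,0],[0.2,0,0,0.05,0],[0.2,0,0,0,0]]'
```

```text
time_s: 9.25
tool_pos: [0.5159, 0.2373, 0.067]
tool_rot: [-179.9, 0.0, 101.6]
force: [0.6, 0.5, -1.0]
grip_width: 0.0359
grasp_force: 20.0
time_s: 9.5
tool_pos: [0.5169, 0.2378, 0.0667]
tool_rot: [179.9, 0.0, 101.6]
force: [-0.7, -0.7, -2.2]
grip_width: 0.0357
grasp_force: 20.0
```

```bash
python3 -m jog '[[0.2,0,0,0.05,0],[0.2,0,0,0.02,0],[0.2,0,0,0,0],[0.2,0,0,0,0]]' && python3 -m jog '[[1,0,0,0,0],[1,0,0,0,0],[1,0,0,0,0],[1,0,0,0,0],[1,0,0,0,0],[1,0,0,0,0],[1,0,0,-1,0],[1,0,0,-1,0],[1,0,0,-1,0],[1,0,0,-1,0],[1,0,0,-1,0],[1,0,0,-1,0]]'
python3 - <<'E'
from m import *
c=read_camera('side'); W=cloud(c); hsv=cv2.cvtColor(c['color'],cv2.COLOR_RGB2HSV); H,S,V=[hsv[...,i].astype(int) for i in range(3)]
P=comp(W,(abs(H-28)<6)&(S>110)&(V>100)&(W[...,2]>.045),(215,130,275,205),'spacer side')
a=c['color'][110:220,180:330][...,::-1]; cv2.imwrite('pics/crop3.png',cv2.resize(a,None,fx=4,fy=4,interpolation=cv2.INTER_CUBIC))
# top point at z=.085
go([.5833,.0978,.19],-8.9)
E
```

```text
time_s: 9.83
tool_pos: [0.5168, 0.2377, 0.0654]
tool_rot: [180.0, 0.0, 101.6]
force: [-0.7, -0.9, 1.2]
grip_width: 0.0359
grasp_force: 20.0
time_s: 10.83
tool_pos: [0.5164, 0.2376, 0.1859]
tool_rot: [-180.0, 0.0, 101.6]
force: [0.0, -0.2, 0.7]
grip_width: 0.0865
grasp_force: 0.0
spacer side px [242. 171.] 269 med [512.  222.1  73.6] zr [48. 84.] rect [515.1 237.2] [37.7 59.5] 13.8
turn share total 2.456
rows units xyz [4.3  6.47 0.01] at [0.5184 0.2389 0.1901] [179.6  -0.  101.6]
```

View pics/crop3.png

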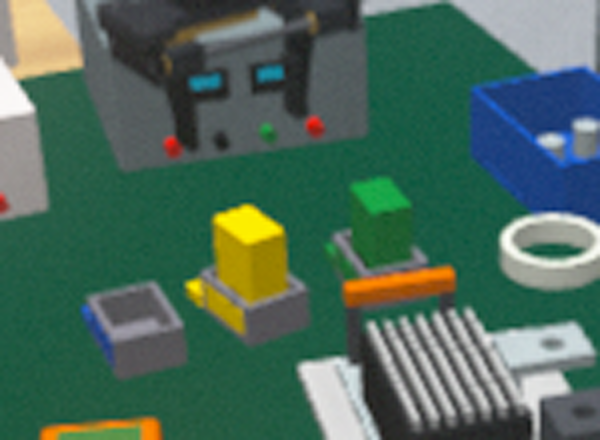

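The crop shows the yellow spacer standing centred in the yellow-labelled holder at crop (250,250), with the gripper clear. Now the bar.

```bash
python3 -m jog '[[0.45,0,0,0,0.1445],[0.45,0,0,0,0.1445],[0.45,0,0,0,0.1445],[0.45,0,0,0,0.1445],[0.45,0,0,0,0.1445],[0.45,0,0,0,0.1445],[0.45,0,0,0,0.1445],[0.45,0,0,0,0.1445],[0.45,0,0,0,0.1445],[0.45,0,0,0,0.1445],[0.45,0,0,0,0.1445],[0.45,0,0,0,0.1445]]' && python3 -m jog '[[0.45,0,0,0,0.1445],[0.45,0,0,0,0.1445],[0.45,0,0,0,0.1445],[0.45,0,0,0,0.1445],[0.45,0,0,0,0.1445],[0.45,0,0,0,0],[0.45,0,0,0,0]]' && python3 -m jog '[[0.45,0.5,0.8,0,0],[0.45,0.5,0.8,0,0],[0.45,0.55,0.8,0,0],[0.45,0.55,0.8,0,0],[0.45,0.55,0.8,0,0],[0.45,0.55,0.8,0,0],[0.45,0.55,0.8,0,0],[0.45,0.5,0.8,0,0],[0.45,0,0,0,0],[0.45,0,0,0,0],[0.45,0,0,0,0]]'
python3 -c "
from h import *
go([.584,.098,.086],-8.9)"
```

```text
time_s: 11.88
tool_pos: [0.5164, 0.2377, 0.1847]
tool_rot: [180.0, 0.0, 23.3]
force: [-0.2, -0.2, -0.2]
grip_width: 0.0393
grasp_force: 0.0
time_s: 12.47
tool_pos: [0.5164, 0.2377, 0.1848]
tool_rot: [180.0, 0.0, -8.7]
force: [-0.1, -0.2, 0.4]
grip_width: 0.039
grasp_force: 0.0
time_s: 13.38
tool_pos: [0.5802, 0.0992, 0.1848]
tool_rot: [-180.0, 0.0, -8.8]
force: [-0.3, -0.3, -0.0]
grip_width: 0.0391
grasp_force: 0.0
turn share total 0.003
rows units xyz [0.2  0.03 4.94] at [0.5802 0.0992 0.1848] [-180.     0.    -8.8]
```

```bash
python3 -m jog '[[0.45,0.2,0,0.6,0],[0.45,0,0,0.8,0],[0.45,0,0,0.8,0],[0.45,0,0,0.8,0],[0.45,0,0,0.8,0],[0.45,0,0,0.7,0],[0.45,0,0,0.4,0],[0.45,0,0,0,0],[0.45,0,0,0,0]]' && python3 -m jog '[[0.05,0,0,0,0],[0.05,0,0,0,0],[0.05,0,0,0,0],[0.05,0,0,0,0],[0.05,0,0,0,0],[0.05,0,0,0,0],[0.05,0,0,0,0]]' 30 && python3 -m jog '[[0.05,0,0.2,0,0],[0.05,0,0.4,0,0],[0.05,0,0.4,0,0],[0.05,0,0.4,0,0],[0.05,0,0.4,0,0],[0.05,0,0.4,0,0],[0.05,0,0.4,0,0],[0.05,0,0.4,0,0],[0.05,0,0.2,0,0],[0.05,0,0,0,0],[0.05,0,0,0,0]]'
```

```text
time_s: 14.13
tool_pos: [0.5842, 0.0981, 0.0865]
tool_rot: [-180.0, 0.1, -8.8]
force: [-0.3, 0.8, 0.6]
grip_width: 0.0393
grasp_force: 0.0
time_s: 14.72
tool_pos: [0.585, 0.0976, 0.0875]
tool_rot: [-180.0, -0.1, -8.9]
force: [-0.4, 0.3, 2.7]
grip_width: 0.0139
grasp_force: 30.0
time_s: 15.63
tool_pos: [0.5746, 0.0313, 0.0874]
tool_rot: [179.8, -0.0, -9.0]
force: [-0.6, -0.6, 6.5]
grip_width: 0.0139
grasp_force: 30.0
```

```bash
python3 -m jog '[[0.05,0,0.1,0,0],[0.05,0,0.05,0,0],[0.05,0,0,0,0]]' && python3 -m jog '[[0.05,0,0.1,0,0],[0.05,0,0.05,0,0],[0.05,0,0,0,0]]' && python3 -m jog '[[0.05,0,0.1,0,0],[0.05,0,0,0,0]]'
```

```text
time_s: 15.88
tool_pos: [0.5743, 0.0298, 0.0874]
tool_rot: [180.0, -0.0, -9.0]
force: [0.3, 2.4, 5.9]
grip_width: 0.0136
grasp_force: 30.0
time_s: 16.13
tool_pos: [0.5742, 0.029, 0.0874]
tool_rot: [-179.9, -0.1, -8.9]
force: [1.4, 6.4, 4.1]
grip_width: 0.0136
grasp_force: 30.0
time_s: 16.3
tool_pos: [0.5742, 0.029, 0.0875]
tool_rot: [-179.7, -0.1, -8.8]
force: [2.7, 8.1, 2.3]
grip_width: 0.014
grasp_force: 30.0
```

```bash
python3 -m jog '[[0.05,0,0.15,0,0],[0.05,0,0.1,0,0],[0.05,0,0,0,0],[0.05,0,0,0,0]]' && python3 -m jog '[[0.45,0,0,0,0],[0.45,0,0,0,0],[0.45,0,0,0,0],[0.45,0,0,0,0],[0.45,0,0,-0.7,0],[0.45,0,0,-1,0],[0.45,0,0,-1,0],[0.6,0,0,-1,0],[0.6,0,0,-1,0],[0.6,0,0,-1,0],[0.6,0,0,-0.5,0]]' && python3 -m jog '[[0.6,0,0,0,-0.139],[0.6,0,0,0,-0.139],[0.6,0,0,0,-0.139],[0.6,-0.185,0.9,0,0],[0.6,-0.185,0.9,0,0],[0.6,-0.185,0.9,0,0],[0.6,-0.185,0.9,0,0],[0.6,-0.185,0.9,0,0],[0.6,-0.185,0.9,0,0],[0.6,-0.185,0.9,0,0],[0.6,-0.185,0.9,0,0],[0.6,-0.185,0.9,0,0]]' && python3 -m jog '[[0.6,-0.185,0.9,0,0],[0.6,-0.185,0.9,0,0],[0.6,-0.185,0.9,0,0],[0.6,-0.185,0.9,0,0],[0.6,-0.185,0.9,0,0],[0.6,-0.185,0.9,0,0],[0.6,-0.185,0.9,0,0],[0.6,-0.185,0.9,0,0],[0.6,-0.185,0.9,0,0],[0.6,-0.185,0.9,0,0]]' && python3 -m jog '[[0.6,-0.185,0.9,0,0],[0.6,-0.185,0.9,0,0],[0.6,0,0,0,0],[0.6,0,0,0,0],[0.6,0,0,0,0]]'
python3 - <<'E'
from m import *
go([.5622,-.3753,.088],9.9)
c=read_camera('top'); np.savez('top4.npz',**c); W=cloud(c); Z=W[...,2]*1e3
comp(W,(Z>68)&(Z<82),(270,140,330,195),'lug')
hsv=cv2.cvtColor(c['color'],cv2.COLOR_RGB2HSV); H,S,V=[hsv[...,i].astype(int) for i in range(3)]
comp(W,(H>5)&(H<20)&(S>130)&(Z>78),(215,170,290,230),'bar')
s=read_camera('side'); a0=dict(np.load('side2.npz'))
for q,n in((a0,'side'),):
    hs=cv2.cvtColor(q['color'],cv2.COLOR_RGB2HSV); H,S,V=[hs[...,i].astype(int) for i in range(3)]
    W=cloud(q); comp(W,((H<8)|(H>172))&(S>110),(345,268,372,296),'red side')
    print(rect(q,((H<8)|(H>172))&(S>110)&(W[...,2]>.098),(345,268,372,296),.101))
E
```

```text
time_s: 16.63
tool_pos: [0.5742, 0.0289, 0.0875]
tool_rot: [-179.4, -0.2, -8.7]
force: [5.1, 16.5, 0.2]
grip_width: 0.0138
grasp_force: 30.2
time_s: 17.55
tool_pos: [0.5726, 0.0187, 0.2124]
tool_rot: [179.9, -0.0, -9.1]
force: [-0.1, -0.5, 0.2]
grip_width: 0.0511
grasp_force: 0.0
time_s: 18.55
tool_pos: [0.5658, -0.1466, 0.2094]
tool_rot: [180.0, 0.2, 9.7]
force: [-0.6, 0.1, -0.1]
grip_width: 0.0524
grasp_force: 0.0
time_s: 19.38
tool_pos: [0.5597, -0.3298, 0.2093]
tool_rot: [-180.0, 0.2, 9.7]
force: [0.9, 0.4, 1.0]
grip_width: 0.0522
grasp_force: 0.0
time_s: 19.8
tool_pos: [0.56, -0.3638, 0.2099]
tool_rot: [-179.9, 0.1, 9.8]
force: [0.6, -0.1, 0.1]
grip_width: 0.0521
grasp_force: 0.0
turn share total -0.001
rows units xyz [0.01 0.59 6.09] at [ 0.56   -0.3638  0.2099] [-1.799e+02  1.000e-01  9.800e+00]
lug px [304. 176.] 582 med [635.8 -75.9  74.8] zr [72. 77.] rect [638.6 -76.8] [43.9 65.9] 80.6
bar px [254. 205.] 194 med [575.5  29.2  90.8] zr [88. 93.] rect [573.4  29.1] [12.8 77.3] 81.2
red side px [357. 281.] 226 med [ 557.1 -383.9   92.2] zr [  1. 101.] rect [ 595.1 -327.4] [151.   28.2] 55.4
[array([ 560. , -380.7]), array([25.6, 26.2]), np.float64(64.9)]
```

The tray moved 69.8 mm and pressed to the stop at 16 N, so it is home. Next the red pin.

```bash
python3 -m jog '[[0.6,0,0.6,0,0],[0.6,0,0,0.8,0],[0.6,0,0,0.8,0],[0.6,0,0,0.8,0],[0.6,0,0,0.8,0],[0.6,0,0,0.8,0],[0.6,0,0,0.8,0],[0.6,0,0,0.8,0],[0.6,0,0,0.4,0],[0.6,0,0,0,0],[0.6,0,0,0,0]]' && python3 -m jog '[[0.2,0,0,0,0],[0.2,0,0,0,0],[0.2,0,0,0,0],[0.2,0,0,0,0],[0.2,0,0,0,0],[0.2,0,0,0,0],[0.2,0,0,0,0],[0.2,0,0,0,0]]' 20
```

```text
time_s: 20.82
tool_pos: [0.5629, -0.3764, 0.091]
tool_rot: [-180.0, 0.0, 9.9]
force: [0.1, 0.5, 0.2]
grip_width: 0.052
grasp_force: 0.0
time_s: 21.48
tool_pos: [0.563, -0.3764, 0.0916]
tool_rot: [180.0, -0.0, 9.8]
force: [-0.3, 0.7, 2.7]
grip_width: 0.0269
grasp_force: 20.0
```

```bash
python3 -m jog '[[0.2,0,0,0,0],[0.2,0,0,0,0],[0.2,0,0,-0.3,0],[0.2,0,0,-0.7,0],[0.2,0,0,-0.9,0],[0.2,0,0,-0.9,0],[0.2,0,0,-0.9,0],[0.2,0,0,-0.9,0],[0.2,0,0,-0.7,0],[0.2,0,0,-0.2,0],[0.2,0,0,0,0],[0.2,0,0,0,0]]' 35
python3 - <<'E'
from m import *
s=read_camera('side'); np.savez('side5.npz',**s)
a=s['color'][150:350,250:450][...,::-1]; cv2.imwrite('pics/crop5.png',cv2.resize(a,None,fx=3,fy=3,interpolation=cv2.INTER_CUBIC))
go([.6457,-.0779,.205],-8.9); print(env.get_obs()['grip_width'])
E
```

```text
time_s: 22.48
tool_pos: [0.5625, -0.3761, 0.2005]
tool_rot: [-180.0, 0.0, 9.8]
force: [0.6, 0.0, -1.6]
grip_width: 0.0271
grasp_force: 35.0
turn share total 0.417
rows units xyz [  1.82 -15.37  -0.26] at [ 0.5621 -0.3759  0.1998] [-1.799e+02  1.000e-01  9.800e+00]
0.026991640816897783
```

View pics/crop5.png

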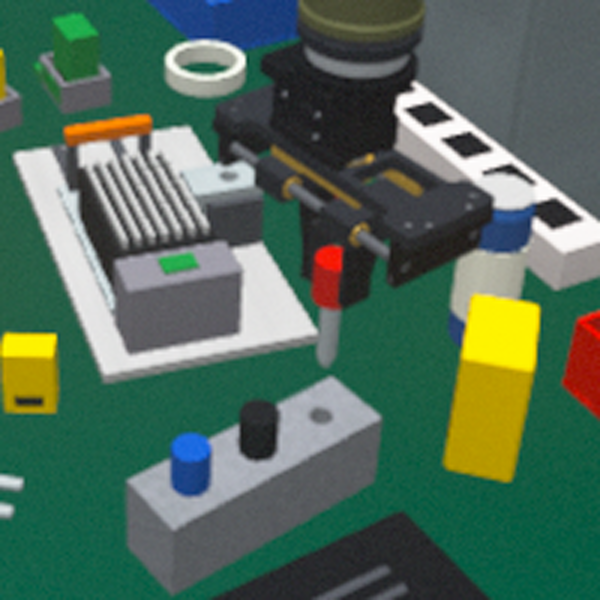

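The pin hangs in the gripper at crop (328,300), out of the rack. It looks upright but perhaps off the finger centre, and the 27 mm width also hints at that. I measure it.

```bash
cat > pin.py <<'E'
from m import *
def pin(s,box):
    """red head in side view: world points, axis fit from head+shank silhouettes"""
    hs=cv2.cvtColor(s['color'],cv2.COLOR_RGB2HSV); H,S,V=[hs[...,i].astype(int) for i in range(3)]
    red=((H<8)|(H>172))&(S>110); p=big(red,box)
    r=cv2.minAreaRect(p.astype(np.float32)); print('head px',np.round(r[0],1),np.round(r[1],1),round(r[2],1))
    W=cloud(s); m=np.zeros(red.shape,np.uint8); cv2.drawContours(m,[p.reshape(-1,1,2)],-1,1,-1)
    m=cv2.erode(m,np.ones((3,3)))>0; P=W[m]; P=P[~np.isnan(P[:,0])]
    print('head pts med',np.round(np.median(P,0)*1e3,1),'z',np.round(np.percentile(P[:,2],[3,97])*1e3))
    # cylinder fit: circle of radius 14 to xy of lateral points
    from scipy.optimize import least_squares
    d=s['world_from_camera'][:2,3]-np.median(P,0)[:2]; d/=np.linalg.norm(d)
    top=np.percentile(P[:,2],97); Q=P[P[:,2]<top-.008]
    f=least_squares(lambda c:np.hypot(*(Q[:,:2]-c).T)-.014,np.median(Q,0)[:2]-d*.012,loss='soft_l1',f_scale=.001)
    print('axis xy',np.round(f.x*1e3,1),'rms',np.sqrt(np.mean(f.fun**2))*1e3, len(Q)); return f.x,r[0]
if __name__=='__main__':
    x,px=pin(dict(np.load('side5.npz')),(345,225,375,260))
    s=dict(np.load('side5.npz'))
    print('ray at z .192',np.round(ray(s,px,.192)*1e3,1))
    s0=dict(np.load('side2.npz')); x,px=pin(s0,(345,268,372,296)); print('ray rack',np.round(ray(s0,px,.0835)*1e3,1))
E
python3 pin.py
```

```text
head px [359.  241.5] [21. 10.] 90.0
head pts med [ 552.4 -381.1  203.6] z [181. 210.]
axis xy [ 561.8 -377.2] rms 1.0657974170669418 62
ray at z .192 [[ 559.1 -373.3  192. ]]
head px [357.  281.5] [12.6 19.4] 10.3
head pts med [ 556.2 -384.5   95.6] z [ 73. 102.]
axis xy [ 562.1 -377. ] rms 1.1773564107117251 75
ray rack [[ 561.5 -376.    83.5]]
```

```bash
python3 - <<'E'
from m import *
for n,b in(('top4',None),('side5',None)):
    c=dict(np.load(n+'.npz')); T=np.linalg.inv(c['world_from_camera']); q=T[:3,:3]@np.array([.6457,-.0779,.076])+T[:3,3]; u=(c['mtx']@q)[:2]/q[2]
    g=cv2.cvtColor(c['color'],cv2.COLOR_RGB2GRAY).astype(float); x,y=np.round(u).astype(int); w=g[y-8:y+9,x-8:x+9]
    bg=np.percentile(w,80); d=np.clip(bg-20-w,0,None); yy,xx=np.mgrid[y-8:y+9,x-8:x+9]
    lab=cv2.connectedComponents((d>0).astype(np.uint8))[1]; L=lab[8,8]; d=np.where((lab==L)&(L>0),d,0)
    cc=(xx*d).sum()/d.sum(),(yy*d).sum()/d.sum(); print(n,np.round(u,1),np.round(cc,1),'n',(d>0).sum(),'world',np.round(ray(c,cc,.076)*1e3,1))
E
python3 -m jog '[[0.2,0,0,0,0.139],[0.2,0,0,0,0.139],[0.2,0,0,0,0.139],[0.2,0.1,-0.4,0,0],[0.2,0.1,-0.8,0,0],[0.2,0.1,-0.85,0,0],[0.2,0.1,-0.85,0,0],[0.2,0.1,-0.85,0,0],[0.2,0.1,-0.85,0,0],[0.2,0.1,-0.85,0,0],[0.2,0.1,-0.85,0,0]]' && python3 -m jog '[[0.2,0.1,-0.85,0,0],[0.2,0.1,-0.85,0,0],[0.2,0.1,-0.85,0,0],[0.2,0.1,-0.85,0,0],[0.2,0.1,-0.85,0,0],[0.2,0.1,-0.85,0,0],[0.2,0.1,-0.85,0,0],[0.2,0.1,-0.85,0,0],[0.2,0.1,-0.85,0,0],[0.2,0.1,-0.85,0,0],[0.2,0.1,-0.6,0,0]]' && python3 -m jog '[[0.2,0,0,0,0],[0.2,0,0,0,0],[0.2,0,0,0,0],[0.2,0,0,0,0]]'
python3 -c "
from h import *
go([.6457,-.0779,.15],-8.9)"
```

```text
top4 [305.  172.4] [305.1 171.5] n 56 world [[647.7 -78.1  76. ]]
side5 [325.8 207.7] [326.8 206.4] n 185 world [[651.4 -73.5  76. ]]
time_s: 23.45
tool_pos: [0.5985, -0.2509, 0.2004]
tool_rot: [-179.9, 0.1, -8.6]
force: [0.6, 0.6, -1.9]
grip_width: 0.0269
grasp_force: 35.0
time_s: 24.37
tool_pos: [0.648, -0.0733, 0.2005]
tool_rot: [-179.9, 0.1, -8.5]
force: [-0.6, -0.1, -1.5]
grip_width: 0.027
grasp_force: 35.0
time_s: 24.7
tool_pos: [0.6477, -0.0797, 0.2007]
tool_rot: [179.9, 0.0, -9.0]
force: [-0.8, 0.0, -2.6]
grip_width: 0.0273
grasp_force: 35.0
turn share total -0.003
rows units xyz [-0.11 -0.07  2.54] at [ 0.6477 -0.0797  0.2007] [179.9   0.   -9. ]
```

```bash
python3 -m jog '[[0.2,-0.08,-0.08,0.6,0],[0.2,0,0,0.7,0],[0.2,0,0,0.4,0],[0.2,0,0,0,0],[0.2,0,0,0,0],[0.2,0,0,0,0]]'
python3 - <<'E'
from pin import *
s=read_camera('side'); np.savez('side6.npz',**s); o=env.get_obs(); print(o['tool_pos'],o['force'])
T=np.linalg.inv(s['world_from_camera']); q=T[:3,:3]@np.array([.646,-.078,.15])+T[:3,3]; u=(s['mtx']@q)[:2]/q[2]; print(u)
x,y=np.round(u).astype(int)
try: pin(s,(x-20,y-22,x+20,y+25))
except Exception as e: print(e)
a=s['color'][y-20:y+80,x-60:x+60][...,::-1]; cv2.imwrite('pics/crop6.png',cv2.resize(a,None,fx=6,fy=6,interpolation=cv2.INTER_CUBIC))
E
```

```text
time_s: 25.2
tool_pos: [0.647, -0.0763, 0.1673]
tool_rot: [180.0, -0.0, -8.9]
force: [-0.4, 0.0, -1.2]
grip_width: 0.0269
grasp_force: 35.0
[ 0.64724152 -0.07622094  0.16764103] [-0.35064699 -0.56033168 -1.61715871]
[326.84921556 184.33153763]
head px [323.9 181.6] [17.   6.5] 75.1
head pts med [634.3 -80.8 166.8] z [148. 176.]
axis xy [647.4 -82.3] rms 0.9997870245403507 14
```

View pics/crop6.png

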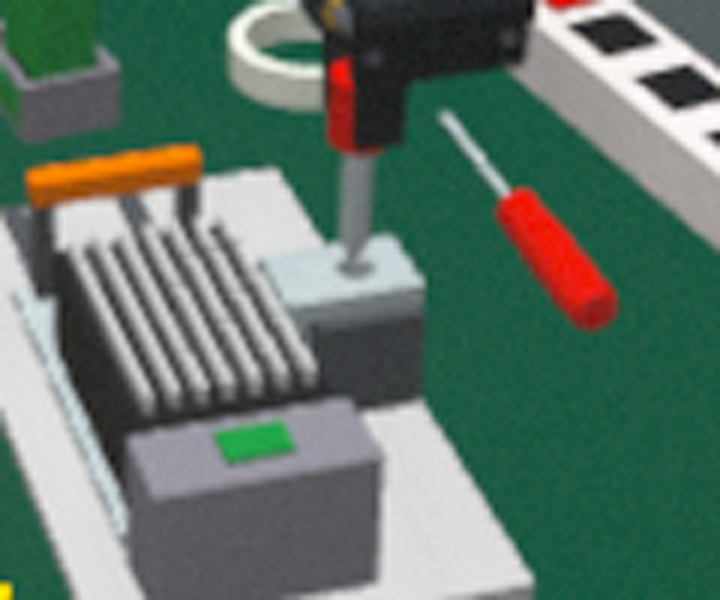

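The tip hangs right over the eyelet (both near crop (355,267)). I nudge about 1 mm and descend carefully, watching the force.

```bash
python3 -m jog '[[0.2,-0.03,0.06,0,0],[0.2,0,0,0.15,0],[0.2,0,0,0.15,0],[0.2,0,0,0.15,0],[0.2,0,0,0.15,0],[0.2,0,0,0,0]]' && python3 -m jog '[[0.2,0,0,0.15,0],[0.2,0,0,0.15,0],[0.2,0,0,0.15,0],[0.2,0,0,0,0]]'
```

```text
time_s: 25.75
tool_pos: [0.6455, -0.0771, 0.1539]
tool_rot: [180.0, 0.1, -8.9]
force: [0.4, 0.3, -1.0]
grip_width: 0.0274
grasp_force: 35.0
time_s: 26.08
tool_pos: [0.6457, -0.0773, 0.1451]
tool_rot: [180.0, 0.0, -8.9]
force: [0.5, -0.2, -2.1]
grip_width: 0.0269
grasp_force: 35.0
```

```bash
python3 -m jog '[[0.2,0,0,0.2,0],[0.2,0,0,0.2,0],[0.2,0,0,0.2,0],[0.2,0,0,0,0]]' && python3 -m jog '[[0.2,0,0,0.25,0],[0.2,0,0,0.25,0],[0.2,0,0,0.25,0],[0.2,0,0,0.25,0],[0.2,0,0,0.25,0],[0.2,0,0,0,0],[0.2,0,0,0,0]]'
```

```text
time_s: 26.42
tool_pos: [0.6457, -0.0773, 0.1328]
tool_rot: [180.0, 0.0, -8.9]
force: [0.8, -1.3, -2.5]
grip_width: 0.0273
grasp_force: 35.0
time_s: 27.0
tool_pos: [0.6459, -0.0773, 0.1084]
tool_rot: [180.0, 0.0, -8.9]
force: [-0.2, -0.6, -2.5]
grip_width: 0.0271
grasp_force: 35.0
```

```bash
python3 -m jog '[[0.2,0,0,0.15,0],[0.2,0,0,0.1,0],[0.2,0,0,0,0]]' && python3 -m jog '[[0.2,0,0,0.05,0],[0.2,0,0,0.05,0],[0.2,0,0,0,0],[0.2,0,0,0,0]]'
```

```text
time_s: 27.25
tool_pos: [0.6459, -0.0773, 0.1036]
tool_rot: [180.0, 0.0, -8.9]
force: [1.5, -1.0, -1.9]
grip_width: 0.027
grasp_force: 35.0
time_s: 27.58
tool_pos: [0.646, -0.0772, 0.1019]
tool_rot: [180.0, -0.0, -8.9]
force: [0.0, -0.6, -1.7]
grip_width: 0.0268
grasp_force: 35.0
```

```bash
python3 -m jog '[[0.6,0,0,0,0],[0.6,0,0,0,0],[0.6,0,0,0,0],[0.6,0,0,0,0],[0.6,0,0,-0.3,0],[0.6,0,0,-0.8,0],[0.6,0,0,-1,0],[0.6,0,0,-1,0],[0.6,0,0,-1,0],[0.6,0,0,-1,0],[0.6,0,0,-1,0],[0.6,0,0,-1,0]]' && python3 -m jog '[[0.6,0,0.9,0,0],[0.6,0,0.9,0,0],[0.6,0,0.9,0,0],[0.6,0,0.9,0,0],[0.6,0,0.9,0,0],[0.6,0,0.9,0,0],[0.6,0,0.9,0,0],[0.6,0,0.9,0,0],[0.6,0,0.9,0,0],[0.6,0,0,0,0],[0.6,0,0,0,0],[0.6,0,0,0,0]]'
python3 - <<'E'
from m import *
c=read_camera('top'); save(c,'top7.png'); W=cloud(c); Z=W[...,2]*1e3
hs=cv2.cvtColor(c['color'],cv2.COLOR_RGB2HSV); H,S,V=[hs[...,i].astype(int) for i in range(3)]
red=((H<8)|(H>172))&(S>110)
comp(W,red&(Z>85),(280,140,335,195),'pin head'); comp(W,(Z>68)&(Z<82),(270,140,330,195),'lug')
print(rect(c,red&(Z>100),(280,140,335,195),.111))
comp(W,(H>5)&(H<20)&(S>130)&(Z>78),(225,170,290,230),'bar')
comp(W,(abs(H-28)<8)&(S>90)&(V>120)&(Z>70),(130,215,190,255),'spacer'); comp(W,(Z>28)&(Z<40),(130,215,190,255),'holder')
s=read_camera('side'); a=s['color'][130:270,200:380][...,::-1]; cv2.imwrite('pics/crop7.png',cv2.resize(a,None,fx=4,fy=4,interpolation=cv2.INTER_CUBIC))
E
```

```text
time_s: 28.58
tool_pos: [0.6459, -0.077, 0.2457]
tool_rot: [-180.0, -0.0, -8.9]
force: [-0.1, -0.5, -0.6]
grip_width: 0.0526
grasp_force: 0.0
time_s: 29.58
tool_pos: [0.6213, -0.2355, 0.2442]
tool_rot: [-179.9, -0.0, -8.8]
force: [0.7, 0.6, -0.7]
grip_width: 0.0524
grasp_force: 0.0
pin head px [305. 171.] 134 med [642.8 -77.  109.7] zr [106. 112.] rect [644.2 -76. ] [22.5 26.9] 89.4
lug px [304. 178.] 468 med [629.4 -75.7  74.6] zr [72. 77.] rect [638.2 -76.7] [43.8 65.7] 81.2
[array([643.6, -76. ]), array([22.5, 26.9]), np.float64(89.6)]
bar px [254. 205.] 183 med [577.3  29.1  90.5] zr [88. 93.] rect [573.4  29.1] [12.9 77.2] 81.5
spacer px [155. 234.] 471 med [515.8 239.   83.5] zr [76. 86.] rect [516.3 240.5] [36.3 55.3] 11.3
holder px [167. 235.] 219 med [512.5 223.8  33.4] zr [30. 36.] rect [515.5 238.3] [57.4 76.8] 11.6
```

View pics/crop7.png

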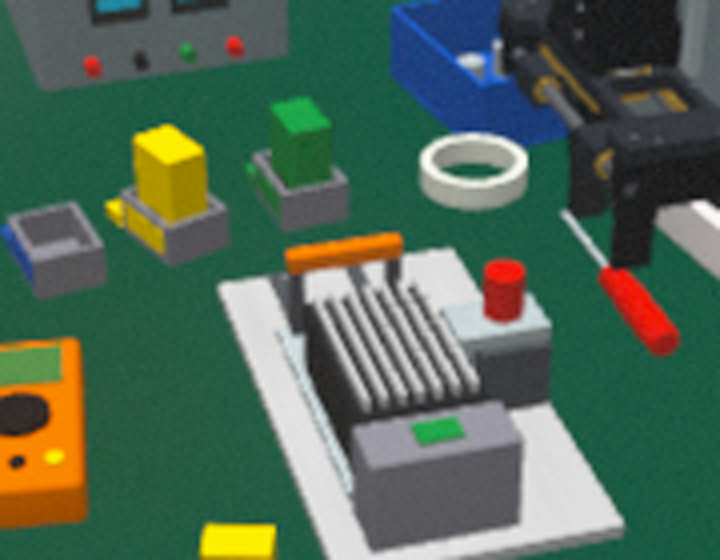

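The red head sits on the lug (crop (504,290), top at 110–111 mm). The tray bar hasn't moved since it was pressed home, the spacer stands within 2–3 mm of the holder's centre at 85 mm height, and the arm is clear. I hand it in.

```bash
python3 -c "
from cell import env
print(env.sign_off())"
```

```text
the job is handed in; nothing more can be done
None
```

The job is handed in at about 30 s of the 67 s allowed. By my camera checks the yellow spacer stands in its holder, the tray is home, and the red pin's head sits on the lug; the sign-off returned no verdict.

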